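# Set the drying fan to its fourth click and switch it on

### The arm

A 6-joint arm with a two-finger parallel gripper is mounted at the origin on the work surface. World frame = base frame: x ahead of the robot, y to its left, z up, the work surface at z = 0. Lengths are in m, angles in rad, forces in N, time in s.
With the tool pointing down it reaches from about 0.425 to 0.95 m from the base axis. Payload 3.5 kg.
Tool frame: the origin (TCP) lies on the centre line of the jaws, within the pads' length; the fingertips stand 14 mm ahead of it and the grasp point (between the pads) lies 5 mm behind it (ctrl.finger_overhang is the distance from the TCP to the fingertips, in m); z points along the fingers, y is the line along which they close (so a half turn about z gives the same grasp; the last joint's range is limited). The gripper opens to 85 mm and grips with 20 to 120 N. Pads are 22 mm wide; open, the fingers measure 114 mm over their backs; the gripper's body (76 mm by 85 mm) begins 54 mm behind the grasp point. The pads swing forward as they close: fully open they stand 13 mm farther back than shut.
Start: joints at [-1.423, 0.286, 1.577, -0, 1.279, -0.15], TCP at [0.198, -0.645, 0.245] pointing down, gripper open.
Joint ranges: [-2.77, 2.77], [-0.9, 2.22], [0.21, 2.48], [-1.53, 4.67], [0.24, 2.81], [-2.84, 2.84]. Speed limits (rad/s): [2.79, 2.79, 3.14, 3.14, 3.14, 3.14].

### API

Orientations are given as a unit quaternion [x, y, z, w].
In Python, from plant import ctrl gives the robot as it stands.
- The arm moves only by the tool send_rows, never from a script. Its argument "moves" is text: rows parted by semicolons, each of 7 numbers parted by spaces: the turn, a rotation vector about the tool's x, y, z in units of 360 degrees (1.0 is 360 degrees), then the shift along the tool's x, y, z in units of 20 cm (1.0 is 20 cm), then the gripper's target within -1 to 1 (fully open at 1, half-way at 0, shut at -1). A call has 1 to 12 rows; each row is the pose to reach, as a shift and turn from the pose commanded when the call began, along the tool's axes at that moment, turning the shorter way round; what a row does not reach only later rows make up. A row lasts 1/8 s, in which the tool goes at most 62.5 mm and 10.7 degrees, less where a joint would pass 70% of its speed; a pose out of reach is approached as far as the arm can. A call with a number of a shift or a turn outside -1 to 1 is refused whole. A call with a gripper value outside its range is refused whole. The fingers move at their own pace and stop on an object; "newtons" is the grip in N (left out, the last holds). Time passes only in rows, so rows that repeat a pose let the fingers close. It gives the time, the measured TCP pose, the force, the opening and the grip force at its end, in the units of the state.
- ctrl.get_state(): the state, without advancing time (a new reading comes with each control period).
- ctrl.read_camera(name): name is "scene" or "side" or "wrist"; returns a dict with "image" (480x640x3 uint8, red, green, blue), "fovy" (degrees; the focal length in pixels is half the picture's height over the tangent of half this angle, whatever the lens; pixels are square), "cx", "cy" (the principal point, pixels), "extrinsics" (4x4, takes a point from camera to world coordinates). Camera axes: x right, y up, looking along -z (the intrinsics and any distortion apply to the point x, -y, -z); pixel columns grow to the right and rows downward; lengths in m; the calibration is good to about 2 mm. The wrist camera is an equidistant fisheye: a pixel r from the principal point sees the ray r / f radians off the axis. A picture is of the moment at which its call begins. There is no depth.
- ctrl.sign_off(): hands the job in; it is judged then, once.
The state is a dict: "time": time; "qpos": joint angles; "dq": joint speeds; "joint_efforts": joint torques, N m; "eef_pos": TCP position; "tcp_rot": TCP orientation; "contact_force": force on the tool from outside, world axes, zero at the start; "wrist_torque": the same for the moment, N m; "opening": opening from 0.0 (shut) to 1.0 (fully open); "finger_force": force on a finger pad.
Only numpy, scipy, OpenCV 4.12 (cv2) and the standard library are available. Lean on these libraries where they do the work, as an engineer would, in place of code of your own. Each camera call takes 0.05 s, during which the arm holds its last target. There are 200 camera calls.

### The job

Start the drying fan beside the drainer: first turn the lever dial on its top clockwise, click by click, to rest at the fourth click from off without ever running past it; only then push the wall toggle all the way down to switch the fan on. Leave the dishes where they stand and the dial on its fourth click.

Things in the scene. Friction and masses are not known exactly. Their poses are not given: they have to be found in the camera images.
- fan: Low white box (130 x 150 x 70 mm high) fixed to the worktop, dial in the middle of its flat top. Origin at the centre of its underside; air outlet on its +y side. Six black ridges on the top ring the dial, 46 mm and more from its axis, one per rest position, 40 degrees apart: the longest (18 mm, others 9) is off, 100 degrees counter-clockwise from the fan's +x from above; clicks 1 to 5 follow clockwise.
- dial_axis (a point): Point on the vertical axis of the fan's dial, level with the top of its lever (101 mm above the worktop). The black dial is a disc (radius 30 mm, its top 79 mm above the worktop) with an upright bar on it, the lever: 12 mm wide, top 101 mm above the worktop, from 12 mm behind the axis to 46 mm out on the pointing side, where a thin white line runs along its top.
- lever_end (a point): Outer end of the dial's lever, on its top edge, 46 mm from the axis and level with dial_axis. The direction from dial_axis to lever_end is where the dial points. The outer part of the lever can be pushed sideways by closed fingertips moving in an arc just above the disc, or pinched.
- dial (a joint): Angle of the dial in rad, growing clockwise seen from above. 0 is off, each click is 0.698 (40 degrees), the fourth click is 2.793, the fifth and last 3.491. Sprung: it rests only on a click, and past half-way to the next one it jumps there by itself. About 0.12 N m (3 to 4 N at the lever) takes it over each hump. It starts on off, click 1 or click 2.
- switch: Low tiled stub of wall (50 mm deep, 120 wide, 128 high) fixed on the worktop, with a white switch plate 86 mm square and 10 mm thick on its front. Origin at worktop level under the middle of the tiled front face; the front looks along its own -x, roughly towards the fan. The toggle's pivot is on the plate's surface, at x = -10 mm, y = 0, 68 mm up.
- toggle_tip (a point): Free end of the steel toggle of the wall switch, 50 mm from its pivot; a round bar 10 to 14 mm thick that stands out from the plate. Off it points out and 29 degrees up (tip about 92 mm above the worktop, 44 mm out from the plate); fully down it points 29 degrees down (tip about 44 mm above the worktop).
- toggle (a joint): Angle of the toggle in rad: 0 up (off), 1.0 fully down (on). It stays where it is left; a push of about 2 N on its end moves it.
- saucepan: Steel saucepan, 150 mm across, 85 mm high, long black handle pointing mostly to +y; stands on the white drainer insert (deck 5 mm above the worktop). Origin at the centre of its underside. To be left alone.
- ramekin_a: Glass ramekin, 80 mm across, 45 mm high, on the drainer. Origin at the centre of its underside. To be left alone.
- ramekin_b: Second, identical glass ramekin on the drainer. Origin at the centre of its underside. To be left alone.
- silicone_lid: Silicone lid, 110 mm disc with a 22 mm high knob, flat on the drainer. Origin at the centre of its underside. To be left alone.
- mug: White mug, 76 mm across, 80 mm high, on the worktop near fan and switch. Origin at the centre of its underside. To be left alone.
Things that resemble listed ones, but are neither listed nor needed, are in the scene too. Leave any blue look-alike of the fan alone.

How it is judged:
By the outcome, as a careful person would: the job done as asked, in the order asked, and still so for the second after the job is handed in, with the robot touching nothing.
It also fails if it takes over 67 s, if anything falls off the work surface, if the arm or the gripper's body presses on something with over 40 N, if the wrist force passes 120 N, or if a joint passes its speed limit or range.

## Working session

There is one attempt and no reset: what is moved stays moved. The work goes in short steps, Python scripts to look and compute and a tool call to move; the robot and the scene stay as the last step left them, time stands still between calls to the robot, and variables do not carry over. Pictures are saved under pics/ and viewed, at most 10 in all, crops included, and the job is handed in when it is done.

Besides the shell and the picture viewer there is one more tool, called after ">>>" by a JSON object that holds its "fn" and its "kwargs". send_rows: Moves the arm, as the interface text tells. Its arguments: {"type":"object","properties":{"moves":{"type":"string"},"newtons":{"type":"number"}},"required":["moves"]}

```bash
mkdir -p pics; cat > h.py <<'E'
import numpy as np, cv2
from plant import ctrl
def cam(n,save=None):
    c=ctrl.read_camera(n)
    if save: cv2.imwrite('pics/'+save,c['image'][:,:,::-1])
    return c
def ray(c,u,v):
    f=240/np.tan(np.radians(c['fovy'])/2); E=np.array(c['extrinsics'])
    return E[:3,3],E[:3,:3]@np.array([(u-c['cx'])/f,-(v-c['cy'])/f,-1])
def onz(c,u,v,z):
    o,d=ray(c,u,v); return o+d*(z-o[2])/d[2]
def proj(c,p):
    f=240/np.tan(np.radians(c['fovy'])/2); E=np.array(c['extrinsics'])
    q=E[:3,:3].T@(np.array(p)-E[:3,3]); return c['cx']-f*q[0]/q[2], c['cy']+f*q[1]/q[2]
E
python3 - <<'E'
from h import *
a=cam('scene','s0.png');b=cam('side','d0.png')
for c in (a,b): print({k:np.round(v,3).tolist() for k,v in c.items() if k!='image'})
s=ctrl.get_state();print(s)
E
```

```text
{'fovy': 50.966, 'cx': 319.797, 'cy': 237.334, 'extrinsics': [[0.682, -0.573, 0.454, 0.93], [0.731, 0.519, -0.443, -0.507], [0.018, 0.633, 0.774, 1.003], [0.0, 0.0, 0.0, 1.0]]}
{'fovy': 49.001, 'cx': 315.507, 'cy': 237.217, 'extrinsics': [[-0.951, 0.195, -0.241, 0.105], [-0.31, -0.634, 0.708, 0.914], [-0.015, 0.748, 0.663, 0.918], [0.0, 0.0, 0.0, 1.0]]}
{'time': 0.1, 'qpos': array([-1.42302743e+00,  2.87107358e-01,  1.57800463e+00, -1.99430293e-05,
        1.27859013e+00, -1.49971344e-01]), 'dq': array([-0.0016441 , -0.00208034, -0.00300048,  0.00051138,  0.00136314,
       -0.00078   ]), 'joint_efforts': array([ 1.03395763e-03, -4.07294583e+01, -2.93699384e+01, -1.37901789e-04,
        3.41254192e-03,  3.45217806e-06]), 'eef_pos': array([ 0.19797878, -0.64473684,  0.24407933]), 'tcp_rot': array([ 9.88938316e-01,  1.48323613e-01, -8.38429135e-06, -1.05474263e-03]), 'contact_force': array([-0.51751368, -0.02807257,  0.11891405]), 'wrist_torque': array([-0.02601145, -0.01565495,  0.03943401]), 'finger_force': 0.0, 'opening': 0.9982341116610469}
```

View pics/s0.png

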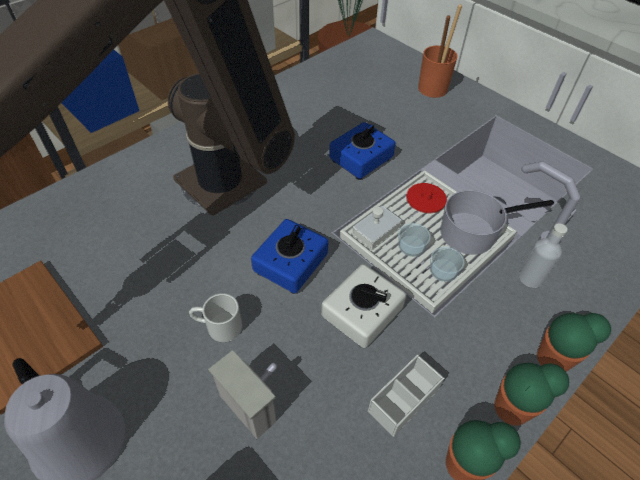

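View pics/d0.png

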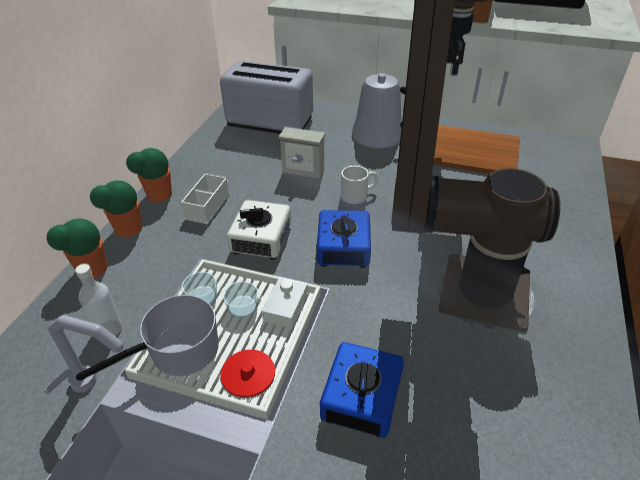

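The scene view shows the white fan at about (364,305), its dial at (366,296) with the lever pointing right to about (388,295). The switch is at (243,393) with the toggle tip at (271,368), and the mug is at (222,318). In the side view the fan is at (260,228), the switch at (302,152) and the toggle at (297,158). I'll zoom in on both.

```bash
python3 - <<'E'
import cv2,numpy as np
a=cv2.imread('pics/s0.png');b=cv2.imread('pics/d0.png')
A=cv2.resize(a[255:355,310:420],None,fx=5.4,fy=5.4,interpolation=3)[:, :]
cv2.imwrite('pics/za.png',A)
C=cv2.resize(a[335:445,195:295],None,fx=4,fy=4,interpolation=3)
D=cv2.resize(b[120:260,220:320],None,fx=4,fy=4,interpolation=3)
o=np.zeros((560,800,3),np.uint8);o[:440,:400]=C;o[:,400:]=D
cv2.imwrite('pics/zb.png',o)
E
```

```text
(no output)
```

View pics/za.png

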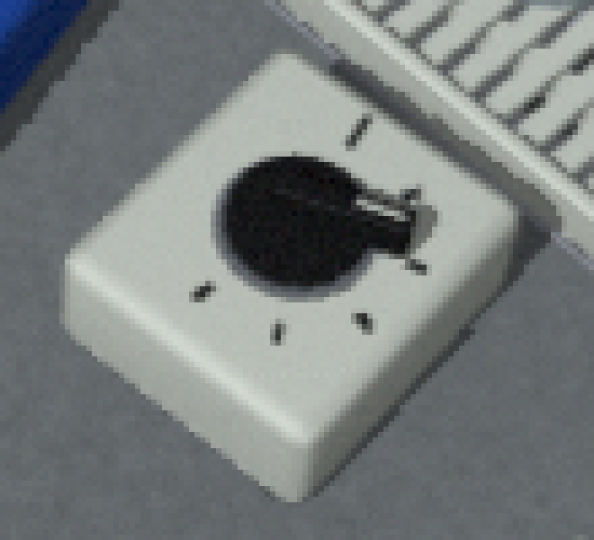

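View pics/zb.png

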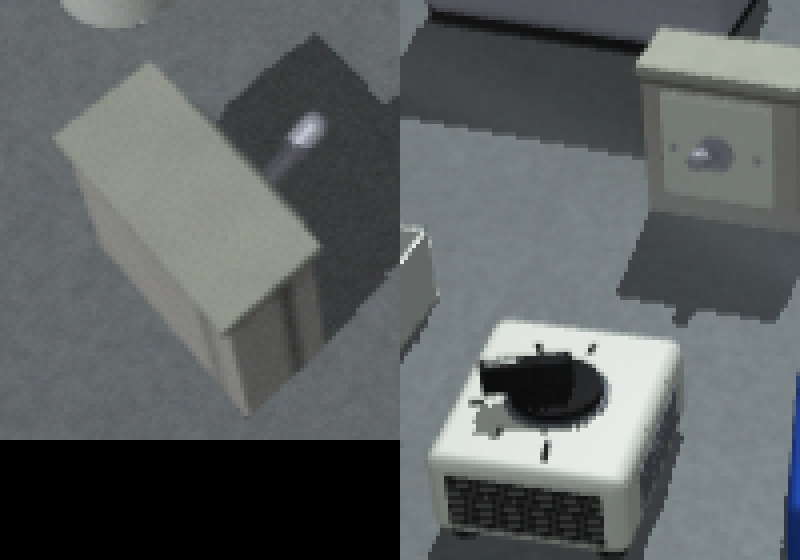

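The scene crop shows the ridges at (358,131) for off, (412,192), (416,265), (364,321), (277,332) and (203,292), with the lever tip at about (412,214). In the composite, the toggle tip is at about (310,127) in the scene view and (697,155) in the side view. Now I'll measure.

```bash
cat > m.py <<'E'
from h import *
from scipy.optimize import least_squares
a=cam('scene');b=cam('side')
S=lambda x,y:(310+(x+.5)/5.4-.5,255+(y+.5)/5.4-.5)
D=lambda x,y:(220+(x-400)/4,120+y/4)
T=lambda x,y:(195+x/4,335+y/4)
obs=[(a,*S(*p),k) for k,p in enumerate([(358,131),(412,192),(416,265),(364,321),(277,332),(203,292)])]
obs+=[(b,*D(545,451),0),(b,*D(476,403),1),(b,*D(540,349),4),(b,*D(592,350),5)]
z=.071
P=np.array([onz(c,u,v,z)[:2] for c,u,v,k in obs]);K=np.array([o[3] for o in obs])
def model(q):
    t=q[2]+np.radians(100-40*K); r=np.where(K==0,55,50.5)/1000
    return np.c_[q[0]+r*np.cos(t),q[1]+r*np.sin(t)]
f=least_squares(lambda q:(model(q)-P).ravel(),[*P[:6].mean(0),0.9])
q=f.x;print('fan',q[:2],np.degrees(q[2]),'res mm');print(np.round((P-model(q))*1000,1).tolist())
e=onz(a,*S(413,213),.101)[:2]-q[:2];
print('lever scene',np.hypot(*e),(100-np.degrees(np.arctan2(e[1],e[0])-q[2]))%360/40)
e=onz(b,*D(481,365),.101)[:2]-q[:2];
print('lever side',np.hypot(*e),(100-np.degrees(np.arctan2(e[1],e[0])-q[2]))%360/40)
# switch: top corners of the wall in scene (z=.128), crop pixels
for p in [(55,138),(150,65),(320,243),(222,332)]: print('top',onz(a,*T(*p),.128))
for p in [(310,127)]: print('tip scene z.092',onz(a,*T(*p),.092))
print('tip side',onz(b,*D(697,155),.092))
o1,d1=ray(a,*T(310,127));o2,d2=ray(b,*D(697,155))
x=np.linalg.lstsq(np.c_[d1,-d2],o2-o1,rcond=None)[0];print('tri',o1+d1*x[0],o2+d2*x[1])
for p in [(225,318)]: print('mug',onz(a,222,302,.08),onz(b,355,172,.08))
E
python3 m.py
```

```text
fan [ 0.57327231 -0.01674743] 2.5061306143076703 res mm
[[-5.2, 0.5], [-4.9, 3.5], [-3.6, 4.3], [-1.6, 4.4], [-0.3, 2.8], [0.8, 1.6], [-4.4, -0.6], [20.1, -21.5], [-0.9, 3.3], [0.0, 1.8]]
lever scene 0.043459269669164954 1.7255666617360077
lever side 0.042838793318045874 1.8440697098133918
top [ 0.50941078 -0.37257922  0.128     ]
top [ 0.50936197 -0.31839512  0.128     ]
top [ 0.63008512 -0.3147622   0.128     ]
top [ 0.63186447 -0.37133745  0.128     ]
tip scene z.092 [ 0.57027099 -0.27354986  0.092     ]
tip side [ 0.56726721 -0.27046009  0.092     ]
tri [ 0.56935265 -0.27295361  0.08967358] [ 0.56844126 -0.27346827  0.08990144]
mug [ 0.37885674 -0.25552217  0.08      ] [ 0.38922574 -0.27357175  0.08      ]
```

```bash
sed -i 's/(b,\*D(476,403),1),//' m.py; python3 m.py | head -4; python3 - <<'E'
from h import *
c=cam('wrist','w0.png');print(c['fovy'],np.round(c['extrinsics'],3).tolist())
E
```

```text
fan [ 0.57089326 -0.01515455] 5.532035764066961 res mm
[[-0.0, -0.4], [-0.1, 0.8], [-0.1, 0.2], [0.1, 0.2], [-0.2, -0.3], [0.6, 0.3], [0.8, -1.5], [-0.8, 0.2], [-0.3, 0.5]]
lever scene 0.04464291497797065 1.8860034653632958
lever side 0.044231742646517545 2.00203922866356
65.70646984690485 [[0.294, 0.913, 0.283, 0.271], [-0.956, 0.282, 0.084, -0.623], [-0.003, -0.295, 0.955, 0.374], [0.0, 0.0, 0.0, 1.0]]
```

>>> {"fn": "send_rows", "kwargs": {"moves": "0 0 0 0.3 -0.28 0 -1;0 0 0 0.6 -0.56 0 -1;0 0 0 0.92 -0.85 0 -1;0 0 0 0.92 -0.85 0 -1;0 0 0 0.92 -0.85 0 -1;0 0 0 0.92 -0.85 0 -1", "newtons": 30}}

```text
time: 1.1
eef_pos: [0.3242, -0.429, 0.2457]
tcp_rot: [0.989, 0.149, -0.0, 0.001]
contact_force: [-0.9, -0.6, 0.0]
opening: -0.001
finger_force: 0.0
```

>>> {"fn": "send_rows", "kwargs": {"moves": "0 0 0 0.3 -0.28 0 -1;0 0 0 0.6 -0.56 0 -1;0 0 0 0.92 -0.85 0 -1;0 0 0 0.92 -0.85 0 -1;0 0 0 0.92 -0.85 0 -1;0 0 0 0.92 -0.85 0 -1"}}

```text
time: 1.85
eef_pos: [0.4501, -0.2136, 0.2454]
tcp_rot: [0.989, 0.148, -0.0, 0.0]
contact_force: [-0.0, -0.8, -0.3]
opening: -0.003
finger_force: 0.0
```

```bash
cat > plan.py <<'E'
import sys
from h import *
from scipy.spatial.transform import Rotation as R
s=ctrl.get_state();p=s['eef_pos'];r=R.from_quat(s['tcp_rot'])
print('t',s['time'],p,'F',s['contact_force'],'xang',np.degrees(np.arctan2(*r.as_matrix()[[1,0],0])))
def row(pos,xang):
    a=np.radians(xang)/2; t=R.from_quat([np.cos(a),np.sin(a),0,0])
    rv=(r.inv()*t).as_rotvec()/(2*np.pi); d=r.inv().apply(np.array(pos)-p)/.2
    return np.round([*rv,*d],4).tolist()
C=np.array([.5709,-.0152])
def dial(phi,s,z,rho=.036):
    a=np.radians(phi);u=np.array([np.cos(a),np.sin(a)]);t=np.array([-u[1],u[0]])
    return row([*(C+rho*u+s*t),z],phi+90)
E
python3 -c "
from plan import *
print(dial(25.5,.032,.2),dial(25.5,.032,.098))"
```

```text
t 1.85 [ 0.45007855 -0.21355292  0.24539105] F [-0.0431889  -0.77742312 -0.25061178] xang 17.01756198517723
[0.0, 0.0001, -0.2736, 1.0224, -0.9565, 0.2259] [0.0, 0.0001, -0.2736, 1.0227, -0.9568, 0.7359]
```

>>> {"fn": "send_rows", "kwargs": {"moves": "0 0 -0.05 0.3 -0.28 0.05 -1;0 0 -0.1 0.6 -0.56 0.1 -1;0 0 -0.15 0.9 -0.9 0.2 -1;0 0 -0.2 0.98 -0.955 0.22 -1;0 0 -0.25 0.98 -0.955 0.22 -1;0 0 -0.2736 0.98 -0.955 0.22 -1;0 0 -0.2736 0.98 -0.955 0.22 -1;0 0 -0.2736 0.98 -0.955 0.22 -1;0 0 -0.2736 0.98 -0.955 0.22 -1;0 0 -0.2736 0.98 -0.955 0.22 -1;0 0 -0.2736 0.98 -0.955 0.22 -1;0 0 -0.2736 0.98 -0.955 0.22 -1"}}

```text
time: 3.35
eef_pos: [0.5815, 0.0272, 0.2013]
tcp_rot: [0.534, 0.845, -0.0, -0.0]
contact_force: [0.3, -1.2, -0.4]
opening: -0.0
finger_force: 0.0
```

```bash
python3 -c "
from plan import *
a=cam('scene');b=cam('side')
o=np.zeros((480,800,3),np.uint8)
o[:400,:400]=cv2.resize(a['image'][235:335,310:410],None,fx=4,fy=4)[:,:,::-1]
o[:400,400:]=cv2.resize(b['image'][170:270,210:310],None,fx=4,fy=4)[:,:,::-1]
cv2.imwrite('pics/c1.png',o)
print(dial(25.5,.032,.2),dial(25.5,.032,.098))"
```

```text
t 3.35 [0.58154463 0.02716793 0.20130312] F [ 0.29361042 -1.22918716 -0.37729837] xang 115.41713474634084
[-0.0, -0.0, -0.0002, -0.0082, 0.0408, 0.0065] [-0.0, -0.0, -0.0002, -0.0082, 0.0408, 0.5165]
```

View pics/c1.png

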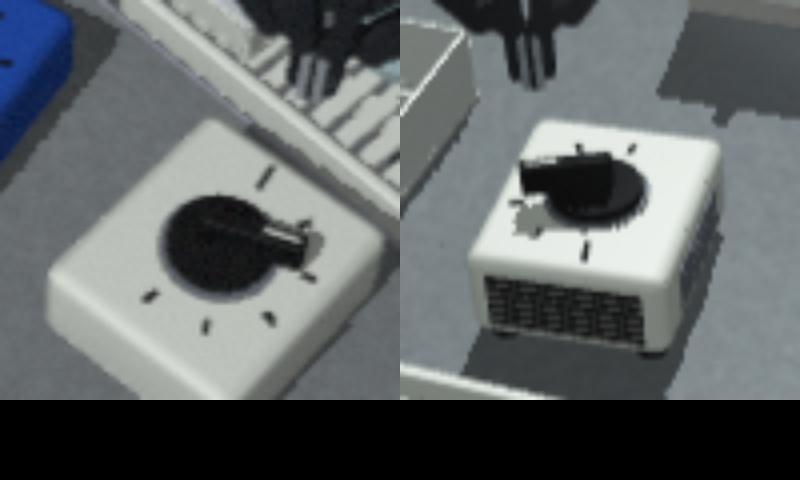

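The view shows the lever (scene tip at (305,250)) on click 2, with the closed fingertips above its counter-clockwise side. I'll descend, then plan the arc.

>>> {"fn": "send_rows", "kwargs": {"moves": "0 0 0 -0.008 0.04 0.15 -1;0 0 0 -0.008 0.04 0.4 -1;0 0 0 -0.008 0.04 0.517 -1;0 0 0 -0.008 0.04 0.517 -1;0 0 0 -0.008 0.04 0.517 -1"}}

```text
time: 4.08
eef_pos: [0.5904, 0.0298, 0.0994]
tcp_rot: [0.533, 0.846, 0.001, 0.001]
contact_force: [0.5, -0.4, -0.2]
opening: 0.0
finger_force: 0.0
```

```bash
python3 -c "
from plan import *
print(dial(25.5,.020,.098))
for f in (25.5,20,15,10,5,2,0): print(f,dial(f,.017,.098))"
```

```text
t 4.075 [0.59038382 0.02981344 0.09936777] F [ 0.50854917 -0.37043646 -0.17011871] xang 115.55218779512998
[0.0003, 0.0002, 0.0001, -0.0612, -0.0049, 0.0069]
25.5 [0.0003, 0.0002, 0.0001, -0.0762, -0.0049, 0.0069]
20 [0.0003, 0.0002, 0.0154, -0.0938, 0.0024, 0.007]
15 [0.0003, 0.0002, 0.0293, -0.1104, 0.0075, 0.007]
10 [0.0003, 0.0002, 0.0432, -0.1274, 0.0112, 0.007]
5 [0.0003, 0.0001, 0.0571, -0.1446, 0.0134, 0.007]
2 [0.0004, 0.0001, 0.0654, -0.155, 0.014, 0.0071]
0 [0.0004, 0.0001, 0.071, -0.162, 0.0141, 0.0071]
```

Push slowly to about 15° of travel, then check.

>>> {"fn": "send_rows", "kwargs": {"moves": "0 0 0 -0.04 0 0.005 -1;0 0 0 -0.06 0 0.005 -1;0 0 0 -0.076 0 0.005 -1;0 0 0.008 -0.085 0 0.005 -1;0 0 0.015 -0.094 0.002 0.005 -1;0 0 0.022 -0.102 0.005 0.005 -1;0 0 0.029 -0.11 0.0075 0.005 -1;0 0 0.036 -0.119 0.0095 0.005 -1;0 0 0.043 -0.1275 0.011 0.005 -1"}}

```text
time: 5.2
eef_pos: [0.6026, 0.0086, 0.0973]
tcp_rot: [0.643, 0.766, 0.001, -0.0]
contact_force: [0.3, 2.1, 0.4]
opening: 0.001
finger_force: 1.4
```

```bash
python3 -c "
from plan import *
for f in (8,6,5,4,3,2,0): print(f,dial(f,.017,.098))"
```

```text
t 5.2 [0.60264857 0.00863306 0.09729162] F [0.30388504 2.06594307 0.43538598] xang 99.97099794421064
8 [0.0002, -0.0003, 0.0055, -0.0111, 0.0058, -0.0036]
6 [0.0002, -0.0003, 0.011, -0.0175, 0.0085, -0.0036]
5 [0.0002, -0.0003, 0.0138, -0.0208, 0.0097, -0.0036]
4 [0.0002, -0.0003, 0.0166, -0.0241, 0.0109, -0.0036]
3 [0.0002, -0.0003, 0.0194, -0.0273, 0.012, -0.0036]
2 [0.0001, -0.0003, 0.0221, -0.0307, 0.0131, -0.0036]
0 [0.0001, -0.0003, 0.0277, -0.0373, 0.015, -0.0036]
```

>>> {"fn": "send_rows", "kwargs": {"moves": "0 0 0.005 -0.008 0.004 0 -1;0 0 0.011 -0.015 0.008 0 -1;0 0 0.014 -0.019 0.009 0 -1;0 0 0.017 -0.023 0.01 0 -1;0 0 0.017 -0.023 0.01 0 -1"}}

```text
time: 5.82
eef_pos: [0.605, 0.0033, 0.0968]
tcp_rot: [0.682, 0.731, -0.0, -0.0]
contact_force: [1.0, -0.3, -0.2]
opening: 0.002
finger_force: 0.0
```

```bash
python3 -c "
from plan import *
for f in (3,2,1,0,-2): print(f,dial(f,.017,.098))"
```

```text
t 5.825 [0.60500413 0.00332166 0.09676279] F [ 1.04089559 -0.26302459 -0.21177491] xang 93.93973003498083
3 [-0.0001, 0.0, 0.0026, 0.0014, 0.0049, -0.0062]
2 [-0.0001, 0.0, 0.0054, -0.0018, 0.0063, -0.0062]
1 [-0.0001, 0.0, 0.0082, -0.005, 0.0076, -0.0062]
0 [-0.0001, 0.0, 0.0109, -0.0082, 0.0089, -0.0062]
-2 [-0.0001, 0.0, 0.0165, -0.0148, 0.0113, -0.0062]
```

```bash
python3 -c "
from plan import *
for f in (-5,-10,-14,-18,-22,-26,-30,-33,-36): print(f,dial(f,.017,.0975))"
```

```text
t 5.825 [0.60500413 0.00332166 0.09676279] F [ 1.04089559 -0.26302459 -0.21177491] xang 93.93973003498083
-5 [-0.0001, 0.0, 0.0248, -0.0247, 0.0145, -0.0037]
-10 [-0.0001, 0.0, 0.0387, -0.0415, 0.0187, -0.0037]
-14 [-0.0001, 0.0, 0.0498, -0.0552, 0.0209, -0.0037]
-18 [-0.0, 0.0, 0.0609, -0.0691, 0.0222, -0.0037]
-22 [-0.0, 0.0, 0.0721, -0.083, 0.0226, -0.0037]
-26 [-0.0, 0.0, 0.0832, -0.0969, 0.0219, -0.0037]
-30 [-0.0, 0.0, 0.0943, -0.1107, 0.0203, -0.0037]
-33 [-0.0, 0.0001, 0.1026, -0.1209, 0.0185, -0.0037]
-36 [-0.0, 0.0001, 0.1109, -0.1311, 0.0161, -0.0037]
```

Advance to −14° (just reaching contact), then on to −22° and check the force.

>>> {"fn": "send_rows", "kwargs": {"moves": "0 0 0.012 -0.012 0.009 -0.004 -1;0 0 0.025 -0.025 0.0145 -0.004 -1;0 0 0.039 -0.0415 0.0185 -0.004 -1;0 0 0.045 -0.048 0.02 -0.004 -1;0 0 0.045 -0.048 0.02 -0.004 -1"}}

```text
time: 6.45
eef_pos: [0.6097, -0.0058, 0.0976]
tcp_rot: [0.778, 0.628, -0.0, -0.0]
contact_force: [0.1, 0.7, -0.4]
opening: 0.001
finger_force: 0.0
```

>>> {"fn": "send_rows", "kwargs": {"moves": "0 0 0.006 -0.008 0.002 0 -1;0 0 0.012 -0.015 0.0035 0 -1;0 0 0.018 -0.022 0.005 0 -1;0 0 0.024 -0.03 0.0065 0 -1;0 0 0.027 -0.0345 0.007 0 -1;0 0 0.027 -0.0345 0.007 0 -1"}}

```text
time: 7.2
eef_pos: [0.6101, -0.0127, 0.0979]
tcp_rot: [0.829, 0.559, 0.0, 0.0]
contact_force: [2.9, 1.7, -1.7]
opening: -0.001
finger_force: 1.4
```

```bash
python3 -c "
from plan import *
for f in (-26,-30,-33,-36): print(f,dial(f,.017,.0975))"
```

```text
t 7.2 [ 0.61006271 -0.01265666  0.09790271] F [ 2.90331886  1.6679662  -1.66720194] xang 68.02439558307151
-26 [0.0002, -0.0001, 0.0112, -0.0129, 0.0087, 0.002]
-30 [0.0001, -0.0001, 0.0223, -0.026, 0.0133, 0.002]
-33 [0.0001, -0.0001, 0.0306, -0.0361, 0.0161, 0.002]
-36 [0.0001, -0.0001, 0.039, -0.0462, 0.0184, 0.002]
```

Contact force is present where expected, which confirms click 3. I'll continue gently over the hump.

>>> {"fn": "send_rows", "kwargs": {"moves": "0 0 0.006 -0.006 0.004 0 -1;0 0 0.011 -0.012 0.007 0 -1;0 0 0.017 -0.019 0.01 0 -1;0 0 0.022 -0.026 0.012 0 -1;0 0 0.022 -0.026 0.012 0 -1"}}

```text
time: 7.82
eef_pos: [0.6099, -0.0188, 0.0979]
tcp_rot: [0.866, 0.501, -0.0, 0.0]
contact_force: [1.8, 1.5, -0.1]
opening: 0.001
finger_force: 1.0
```

```bash
python3 -c "
from plan import *
for f in (-33,-36): print(f,dial(f,.017,.0975))"
```

```text
t 7.825 [ 0.60987299 -0.01876513  0.09785636] F [ 1.81609572  1.4600823  -0.08874449] xang 60.0861414154588
-33 [-0.0, 0.0001, 0.0086, -0.0065, 0.0065, 0.0018]
-36 [-0.0, 0.0001, 0.0169, -0.0163, 0.0102, 0.0018]
```

>>> {"fn": "send_rows", "kwargs": {"moves": "0 0 0.004 -0.004 0.003 0 -1;0 0 0.008 -0.008 0.006 0 -1;0 0 0.012 -0.013 0.008 0 -1;0 0 0.017 -0.018 0.01 0 -1;0 0 0.017 -0.018 0.01 0 -1"}}

```text
time: 8.45
eef_pos: [0.6096, -0.0229, 0.0974]
tcp_rot: [0.891, 0.454, -0.0, -0.0]
contact_force: [-0.4, -0.1, -1.1]
opening: -0.001
finger_force: 0.0
```

```bash
python3 -c "
from plan import *
a=cam('scene');b=cam('side')
o=np.zeros((480,800,3),np.uint8)
o[:400,:400]=cv2.resize(a['image'][235:335,310:410],None,fx=4,fy=4)[:,:,::-1]
o[:400,400:]=cv2.resize(b['image'][170:270,210:310],None,fx=4,fy=4)[:,:,::-1]
cv2.imwrite('pics/c2.png',o)
print(dial(-36,.025,.0975),dial(-36,.025,.2))"
```

```text
t 8.45 [ 0.6095804  -0.02285869  0.09742537] F [-0.37368374 -0.05284074 -1.08210454] xang 53.97135392299645
[-0.0001, 0.0001, -0.0001, 0.0423, 0.001, -0.0004] [-0.0001, 0.0001, -0.0001, 0.0419, 0.0008, -0.5129]
```

View pics/c2.png

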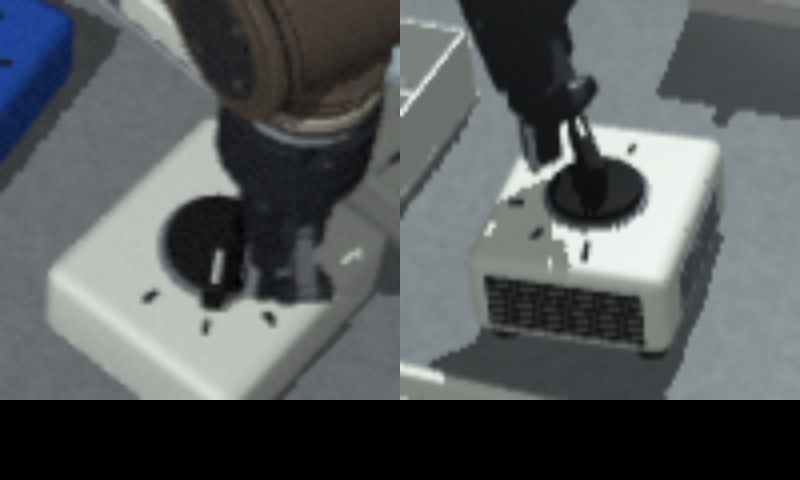

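The lever's white line now ends at (213,305), aligned with the click 4 ridge at (205,326), and the force is zero. So the dial rests on click 4. I'll retract and go to the toggle, tilting the tool 30° so the gripper body clears the wall.

>>> {"fn": "send_rows", "kwargs": {"moves": "0 0 0 0.03 0 0 -1;0 0 0 0.045 0 -0.02 -1;0 0 0 0.045 0 -0.2 -1;0 0 0 0.045 0 -0.45 -1;0 0 0 0.045 0 -0.55 -1;0 0 0 -0.2 0.2 -0.55 -1;0 0 0 -0.4 0.3 -0.55 -1;0 0 0 -0.4 0.3 -0.55 -1"}}

```text
time: 9.55
eef_pos: [0.6107, -0.1251, 0.2068]
tcp_rot: [0.892, 0.452, -0.001, -0.0]
contact_force: [0.1, 0.2, -0.5]
opening: -0.002
finger_force: 0.0
```

```bash
cat >> plan.py <<'E'
def tog(out,tipz,tilt=30,x=.569):
    T=R.from_euler('x',-tilt,degrees=True)*R.from_quat([np.cos(np.pi/4),np.sin(np.pi/4),0,0])
    ax=T.apply([0,0,1]); tcp=np.array([x,-.317+out,tipz])-.014*ax
    return np.round([*((r.inv()*T).as_rotvec()/(2*np.pi)),*(r.inv().apply(tcp-p)/.2)],4).tolist()
E
python3 -c "
from plan import *
print(tog(.032,.15),tog(.032,.12))"
```

```text
t 9.55 [ 0.61069504 -0.12514502  0.20675481] F [ 0.07019968  0.20861364 -0.47385171] xang 53.76580874058812
[-0.0266, -0.0805, -0.0982, -0.7395, 0.2839, 0.2234] [-0.0266, -0.0805, -0.0982, -0.7394, 0.284, 0.3734]
```

>>> {"fn": "send_rows", "kwargs": {"moves": "-0.006 -0.02 -0.025 -0.2 0.08 0 -1;-0.013 -0.04 -0.049 -0.4 0.16 0.05 -1;-0.02 -0.06 -0.074 -0.6 0.23 0.1 -1;-0.0266 -0.0805 -0.098 -0.74 0.284 0.2 -1;-0.0266 -0.0805 -0.098 -0.74 0.284 0.22 -1;-0.0266 -0.0805 -0.098 -0.74 0.284 0.22 -1;-0.0266 -0.0805 -0.098 -0.74 0.284 0.22 -1;-0.0266 -0.0805 -0.098 -0.74 0.284 0.22 -1"}}

```text
time: 10.55
eef_pos: [0.5711, -0.2756, 0.1647]
tcp_rot: [0.682, 0.684, -0.182, 0.185]
contact_force: [-1.0, 0.2, 0.9]
opening: 0.003
finger_force: 0.0
```

```bash
python3 -c "
from plan import *
a=cam('scene');b=cam('side')
o=np.zeros((480,800,3),np.uint8)
o[:480,:400]=cv2.resize(a['image'][330:450,200:300],None,fx=4,fy=4)[:,:,::-1]
o[:400,400:]=cv2.resize(b['image'][100:200,250:350],None,fx=4,fy=4)[:,:,::-1]
cv2.imwrite('pics/c3.png',o)
for z in (.15,.11,.1,.09,.08,.07,.06,.055,.05):print(z,tog(.032,z))"
```

```text
t 10.55 [ 0.57111823 -0.27560786  0.16466209] F [-0.9637504   0.16580354  0.9391145 ] xang 90.03220695317607
0.15 [0.0007, 0.0001, 0.0001, -0.004, -0.0107, 0.0169]
0.11 [0.0007, 0.0001, 0.0001, 0.0961, -0.0114, 0.19]
0.1 [0.0007, 0.0001, 0.0001, 0.1212, -0.0116, 0.2333]
0.09 [0.0007, 0.0001, 0.0001, 0.1462, -0.0118, 0.2766]
0.08 [0.0007, 0.0001, 0.0001, 0.1712, -0.0119, 0.3199]
0.07 [0.0007, 0.0001, 0.0001, 0.1963, -0.0121, 0.3632]
0.06 [0.0007, 0.0001, 0.0001, 0.2213, -0.0123, 0.4065]
0.055 [0.0007, 0.0001, 0.0001, 0.2338, -0.0124, 0.4281]
0.05 [0.0007, 0.0001, 0.0001, 0.2463, -0.0125, 0.4497]
```

View pics/c3.png

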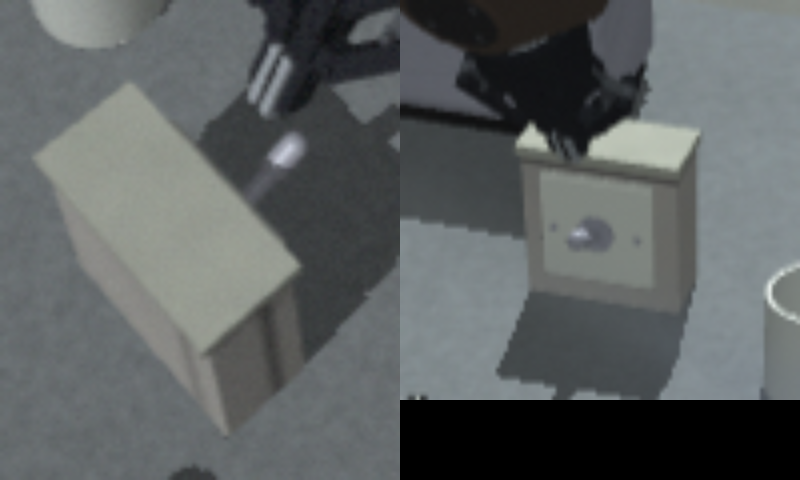

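The fingertips (scene (265,105), side (568,155)) sit above the toggle tip (scene (290,150), side (580,238)), aligned in x and clear of the wall. Now push down in steps.

>>> {"fn": "send_rows", "kwargs": {"moves": "0 0 0 0.046 -0.011 0.1 -1;0 0 0 0.096 -0.011 0.19 -1;0 0 0 0.121 -0.0115 0.233 -1;0 0 0 0.134 -0.0115 0.255 -1;0 0 0 0.146 -0.012 0.277 -1;0 0 0 0.159 -0.012 0.298 -1;0 0 0 0.171 -0.012 0.32 -1;0 0 0 0.184 -0.012 0.341 -1;0 0 0 0.196 -0.012 0.363 -1;0 0 0 0.209 -0.012 0.385 -1"}}

```text
time: 11.9
eef_pos: [0.5685, -0.2783, 0.0761]
tcp_rot: [0.682, 0.684, -0.182, 0.185]
contact_force: [0.5, -0.6, 2.1]
opening: -0.001
finger_force: 1.1
```

>>> {"fn": "send_rows", "kwargs": {"moves": "0 0 0 0.0065 0 0.0107 -1;0 0 0 0.0125 0 0.0215 -1;0 0 0 0.0125 0 0.0215 -1"}}

```text
time: 12.28
eef_pos: [0.5686, -0.2786, 0.0742]
tcp_rot: [0.682, 0.683, -0.184, 0.185]
contact_force: [-4.5, 6.1, 14.0]
opening: 0.0
finger_force: 7.5
```

```bash
python3 -c "
from plan import *
for z in (.062,.06,.057,.055,.05):print(z,tog(.032,z))"
```

```text
t 12.275 [ 0.56863532 -0.27864098  0.07415639] F [-4.50701748  6.09963229 14.03074974] xang 90.02245813082526
0.062 [0.0003, 0.0006, 0.0001, 0.0028, 0.0018, -0.0015]
0.06 [0.0003, 0.0006, 0.0001, 0.0079, 0.0018, 0.0072]
0.057 [0.0003, 0.0006, 0.0001, 0.0154, 0.0018, 0.0201]
0.055 [0.0003, 0.0006, 0.0001, 0.0205, 0.0018, 0.0288]
0.05 [0.0003, 0.0006, 0.0001, 0.033, 0.0017, 0.0504]
```

14 N against a 2 N toggle means it has hit a stop. I'll back off the same way, and well clear, to check.

>>> {"fn": "send_rows", "kwargs": {"moves": "0 0 0 -0.02 0 -0.035 -1;0 0 0 -0.1 0 -0.17 -1;0 0 0 -0.2 0 -0.36 -1;0 0 0 -0.25 0 -0.6 -1;0 0 0 -0.25 0 -0.8 -1;0 0 0 -0.25 0 -0.8 -1;0 0 0 -0.25 0 -0.8 -1"}}

```text
time: 13.15
eef_pos: [0.5668, -0.2411, 0.2327]
tcp_rot: [0.682, 0.684, -0.183, 0.183]
contact_force: [-0.9, -0.7, -0.8]
opening: 0.0
finger_force: 0.0
```

```bash
python3 -c "
from plan import *
a=cam('scene');b=cam('side')
o=np.zeros((560,800,3),np.uint8)
o[:,:400]=cv2.resize(a['image'][260:400,230:330],None,fx=4,fy=4)[:,:,::-1]
o[:,400:]=cv2.resize(b['image'][120:260,220:320],None,fx=4,fy=4)[:,:,::-1]
cv2.imwrite('pics/c4.png',o)
for ang in (29,-29):
  t=np.radians(ang);q=[.569,-.317+.05*np.cos(t),.068+.05*np.sin(t)]
  u=proj(a,q);v=proj(b,q);print(ang,(u[0]-230)*4,(u[1]-260)*4,(v[0]-220)*4+400,(v[1]-120)*4)"
```

```text
t 13.15 [ 0.56676784 -0.24111872  0.23273299] F [-0.92073534 -0.67059962 -0.84238939] xang 90.15061623978865
29 168.7376191953847 424.59703306508254 696.0315601944583 152.24217757164035
-29 174.05625732894669 466.74081409363043 698.8077342475178 208.72714986534788
```

View pics/c4.png

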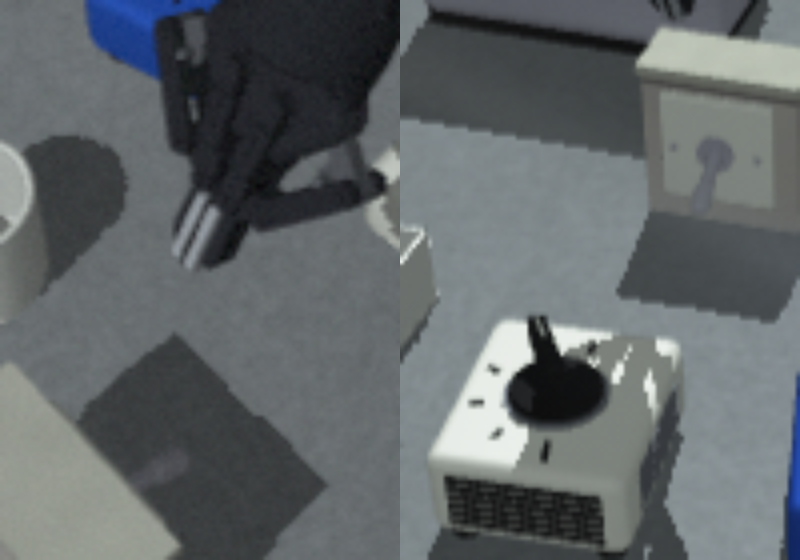

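The toggle tip is at (703,207) in the side view and (178,465) in the scene view, matching the predicted fully-down points (699,209) and (174,467). The lever still covers the click 4 ridge at (540,330), and the arm touches nothing.

```bash
python3 -c "
from plant import ctrl
print(ctrl.sign_off())"
```

```text
the job is handed in; nothing more can be done
None
```

The job is handed in at about 13 s: I turned the dial from click 2 to its fourth click, then pushed the toggle fully down; the last pictures show both in place, and the arm was kept clear of the dishes.

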